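Pour drainage pebbles through the funnel into the culture jar

TASK

Tip the six stone pebbles out of the small metal scoop into the wide white funnel, so that all of them fall into the narrow glass jar standing under it on the spring balance. Then set the empty scoop back down upright on the bench and let go of it.

Things in the scene. Friction and masses are not known exactly. Their poses are not given: they have to be found in the camera images.
- scoop_mid (a point): Centre of a bare metal open scoop, half-way up (18 mm over its underside), at its balance point: grip it here from above across the two flat side walls, 52 mm apart outside, 36 mm high, from 40 mm before to 40 mm behind the point. x points to the closed end with its 60 mm black rod handle, y across, z up. 150 g; it holds six grey pebbles (oval, 18 x 21 mm, 11 g) on a flat floor 3 mm thick.
- scoop_lip (a point): Middle of the scoop's open pouring lip, 80 mm from scoop_mid along the scoop's -x and 11 mm above its underside (the floor ramps up by 0.2 rad over the last 40 mm; side walls 30 mm high there). It faces roughly towards the robot at the start. Same axes as the scoop. Level, the pebbles stay in; tipped nose-down 45 to 60 degrees they all roll and slide out over this lip.
- funnel_mouth (a point): Centre of the white funnel's open top at rim height, 205 mm over the bench. Rim 136 mm across, cone 43 mm deep, then a 48 mm bore spout ending inside the jar's mouth. Held rigidly on a post (62 mm off the axis at +x) of a white balance housing, 150 x 130 x 40 mm, fixed to the bench. Nothing there rises above the rim. z up.
- jar (a joint): How far the clear glass jar (70 mm across, 112 mm tall, open, right under the funnel) has sunk on the spring balance, in m: 0 when empty, 0.002 more for each pebble in it, 0.012 with all six. There is nothing to operate; it moves by itself under the weight.
There are look-alikes about, which are no part of the job. Leave any black look-alike of the part that bears funnel_mouth alone. Leave any purple look-alike of the part that bears scoop_mid alone.

How it is judged (in metres and radians):
On the way:
1. the scoop is tipped nose-down over the funnel (angle between scoop_mid's own z axis and vertical above 0.5 rad and horizontal distance between scoop_mid and funnel_mouth below 0.15 m and height (world z) of scoop_mid above 0.205 m), for 0.1 s.
At the end, for the whole second after the job is handed in: All six pebbles are in the jar (the balance has sunk more than 11 mm) and the scoop stands upright on the bench: tilt under 10 degrees, its centre less than 28 mm above the bench (value of joint jar above 0.011 m and height (world z) of scoop_mid below 0.028 m and angle between scoop_mid's own z axis and vertical below 0.175 rad); the robot touches nothing.
It also fails if it takes over 67 s, if anything falls off the work surface, if the arm or the gripper's body presses on something with over 40 N, if the wrist force passes 120 N, or if a joint passes its speed limit or range.

ROBOT

A 7-joint arm with a two-finger parallel gripper is mounted at the origin on the work surface. World frame = base frame: x ahead of the robot, y to its left, z up, the work surface at z = 0. Lengths are in mm, angles in rad, forces in N, time in s.
With the tool pointing down it reaches from about 400 to 875 mm from the base axis. Payload 19.3 kg.
Tool frame: the origin (TCP) lies at the very end of the fingers, on their centre line; the grasp point (between the pads) lies 19 mm behind it (grip_point_offset is the z of the grasp point in the tool frame, in mm); z points along the fingers, x is the direction in which the jaws open and shut, and the axes are right-handed (so a half turn about z gives the same grasp; the last joint's range is limited). The gripper opens to 85 mm and grips with 20 to 120 N. Pads are 22 mm wide; open, the fingers measure 114 mm over their backs; the gripper's body (76 mm by 85 mm) begins 54 mm behind the grasp point. The pads swing forward as they close: fully open they stand 13 mm farther back than shut.
Start: joints at [1.077, 0.521, -0.036, 1.599, 0.021, 1.021, -0.113], TCP at [256.989, -569.712, 231.291] pointing down, gripper open.
Joint ranges: [-2.91, 2.91], [-0.3, 2.13], [-1.5, 1.42], [0.17, 2.43], [-1.26, 4.41], [0.16, 1.93], [-2.52, 2.52]. Speed limits (rad/s): [1.89, 1.89, 2.39, 2.39, 3.01, 3.01, 3.01].

INTERFACE

Orientations are given as a 3x3 rotation matrix whose columns are the frame's x, y, z axes.
In Python, from workcell import movep, movel, goto_joints, open_gripper, clamp, wait, inverse_kinematics, read_state, camera, PlanningError, finish_job, grip_point_offset gives the robot as it stands. Calls block until the motion is done:
- movep(position, orientation): joint-space move of the TCP to a pose.
- movel(position, frame=None, max_speed=150, guard=None): straight line of the TCP; frame=None keeps the orientation; max_speed is the mean speed in mm/s. With guard (N) it stops when the force on the tool has changed by that much, and returns True; else False.
- goto_joints(angles): joint-space move.
- open_gripper() and clamp(): open the fingers fully, or close them until they stop; the grip force is fixed at half the most.
- wait(seconds).
- inverse_kinematics(position, orientation): joint angles nearest the present ones, or None.
- read_state(): the state.
- camera(name): name is "scene" or "top"; returns a dict with "image" (420x560x3 uint8, blue, green, red), "range_z" (420x560 float32, mm along the optical axis (not along the pixel's ray), 0 where there is no reading), "fx", "fy", "cx", "cy" (pixels), "cam_to_world" (4x4, takes a point from camera to world coordinates). Camera axes: x right, y up, looking along -z (the intrinsics and any distortion apply to the point x, -y, -z); pixel columns grow to the right and rows downward; lengths in mm; the calibration is good to about 2 mm. A picture is of the moment at which its call begins.
A pose or a line that the arm cannot do raises PlanningError and nothing moves.
- finish_job(): hands the job in, once; it reports no verdict.
The state is a dict: "time": time; "qpos": joint angles; "qvel": joint speeds; "joint_efforts": joint torques, N m; "eef_pos": TCP position; "tool_rot": TCP orientation; "ft_force": force on the tool from outside, world axes, zero at the start; "torque": the same for the moment, N m; "finger_gap": finger opening in mm.
Only numpy, scipy, OpenCV 4.12 (cv2) and the standard library are available. Lean on these libraries where they do the work, as an engineer would, in place of code of your own. Each camera call takes 0.05 s, during which the arm holds its last target.

## Working session

There is one attempt and no reset: what is moved stays moved. The work goes in short steps, each a Python script; the robot and the scene stay as the last script left them, time stands still between calls to the robot, and variables do not carry over. Pictures are saved under pics/ and viewed, and the job is handed in when it is done.

```bash
ls; mkdir -p pics; cat > h.py <<'E'
import numpy as np, cv2
from workcell import *
def grab(n,f=None):
    c=camera(n)
    if f: cv2.imwrite('pics/'+f,c['image'])
    return c
def cloud(c):
    z=c['range_z'].astype(float); v,u=np.mgrid[:z.shape[0],:z.shape[1]]
    P=np.stack([(u-c['cx'])/c['fx']*z,-(v-c['cy'])/c['fy']*z,-z,np.ones_like(z)],-1)
    W=(P@np.array(c['cam_to_world']).T)[...,:3]; W[z<=0]=np.nan
    return W
E
python3 - <<'E'
from h import *
for n in('scene','top'):
    c=grab(n,n+'0.png'); print({k:v for k,v in c.items() if k not in('image','range_z')})
    np.savez(n+'0.npz',W=cloud(c),im=c['image'])
s=read_state();print(s['time'],s['eef_pos'],s['finger_gap'],grip_point_offset,s['ft_force']); print(s['tool_rot'])
E
```

```text
pics
{'fx': 456.59865655941786, 'fy': 456.59865655941786, 'cx': 287.3035818550936, 'cy': 207.74992800038788, 'cam_to_world': array([[ 8.63337220e-01, -3.41285618e-01,  3.71716251e-01,
         8.39095570e+02],
       [ 5.04311839e-01,  6.09567668e-01, -6.11634553e-01,
        -5.87408251e+02],
       [-1.78441318e-02,  7.15507781e-01,  6.98376834e-01,
         8.55266073e+02],
       [ 0.00000000e+00,  0.00000000e+00,  0.00000000e+00,
         1.00000000e+00]])}
{'fx': 391.9994477982927, 'fy': 391.9994477982927, 'cx': 278.8116017983666, 'cy': 203.66785807673347, 'cam_to_world': array([[-9.54433176e-02,  9.73445330e-01, -2.08073937e-01,
         2.98763823e+02],
       [-9.95431147e-01, -9.39060277e-02,  1.72768726e-02,
         4.33411742e+01],
       [-2.72130599e-03,  2.08772240e-01,  9.77960503e-01,
         8.88241816e+02],
       [ 0.00000000e+00,  0.00000000e+00,  0.00000000e+00,
         1.00000000e+00]])}
0.1 [ 256.83898412 -569.45742513  230.77172705] 85.42041332623306 -18.700000000000003 [ 0.09465285  0.22457582 -0.04971424]
[[ 4.11161397e-01 -9.11562423e-01 -5.04420829e-04]
 [-9.11561954e-01 -4.11161699e-01  9.27770413e-04]
 [-1.05311917e-03  7.83474578e-05 -9.99999442e-01]]
```

View pics/scene0.png

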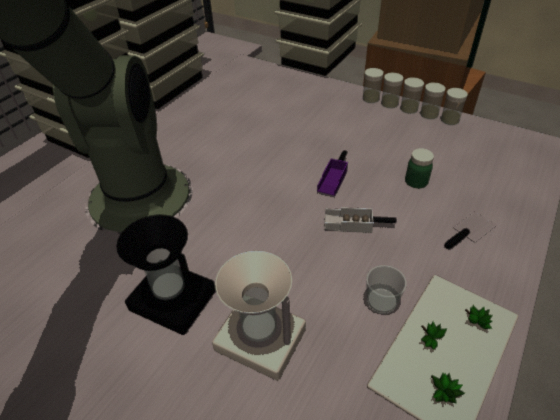

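View pics/top0.png

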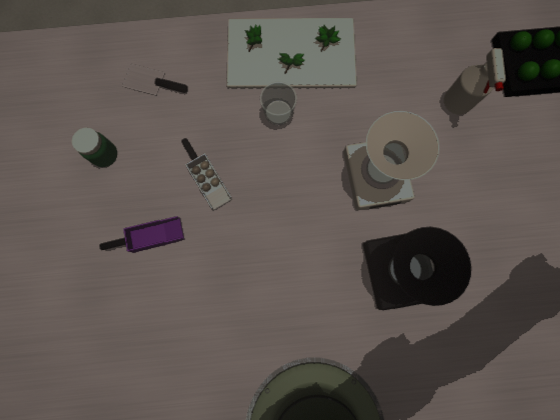

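Scene view: the metal scoop with pebbles is at (350,220) and the purple look-alike at (333,177). The white funnel is at (255,285) and the black look-alike at (155,245). In the top view the metal scoop is at (208,182), purple at (155,235), the white funnel at (402,148) and black at (425,268). I choose the metal scoop and the white funnel, and will check with a crop and measurements.

```bash
python3 - <<'E'
from h import *
a=np.load('top0.npz');b=np.load('scene0.npz')
W=a['W'];V=b['W']
t=cv2.resize(a['im'][125:220,165:260],None,fx=5,fy=5,interpolation=2)
s=cv2.resize(b['im'][190:250,310:410],None,fx=4,fy=4,interpolation=2)
o=np.zeros((475,800,3),np.uint8);o[:475,:475]=np.clip(t*1.5,0,255);o[:240,480-80:800]=np.clip(s*1.5,0,255);cv2.imwrite('pics/crop.png',o)
# scoop points
for n,X,r in(('top',W,(125,220,165,260)),('scene',V,(190,250,310,410))):
    P=X[r[0]:r[1],r[2]:r[3]].reshape(-1,3); 
    print(n,'bench z',np.nanmedian(P[:,2]))
    Q=P[(P[:,2]>8)&(P[:,2]<60)]
    (c,sz,an)=cv2.minAreaRect(Q[:,:2].astype(np.float32)); print(len(Q),c,sz,an,Q[:,2].max(), cv2.boxPoints((c,sz,an)))
# funnel rim
for n,X,r in(('top',W,(100,190,350,450)),('scene',V,(240,330,200,310))):
    P=X[r[0]:r[1],r[2]:r[3]].reshape(-1,3); Q=P[(P[:,2]>180)]
    R=Q[Q[:,2]>198]; print(n,Q[:,2].max(),len(R)); (c,rad)=cv2.minEnclosingCircle(R[:,:2].astype(np.float32)); print(c,rad)
E
```

```text
top bench z 0.6006389345025696
963 (550.8920288085938, 195.158935546875) (135.6582489013672, 195.42921447753906) 76.92993927001953 39.467952219258905 [[440.36975 151.18439]
 [630.7362  106.98956]
 [661.4143  239.13348]
 [471.04785 283.3283 ]]
scene bench z 2.0084376514798237
1152 (546.5885009765625, 237.39329528808594) (179.4036865234375, 165.71578979492188) 35.38869094848633 41.01350431011724 [[425.4751  252.99438]
 [521.44446 117.8959 ]
 [667.7019  221.7922 ]
 [571.73254 356.8907 ]]
top 208.6576282154897 1011
(533.9065551757812, -205.1359100341797) 67.77047729492188
scene 209.1723467139725 1066
(532.3770751953125, -203.6474609375) 68.20230102539062
```

View pics/crop.png

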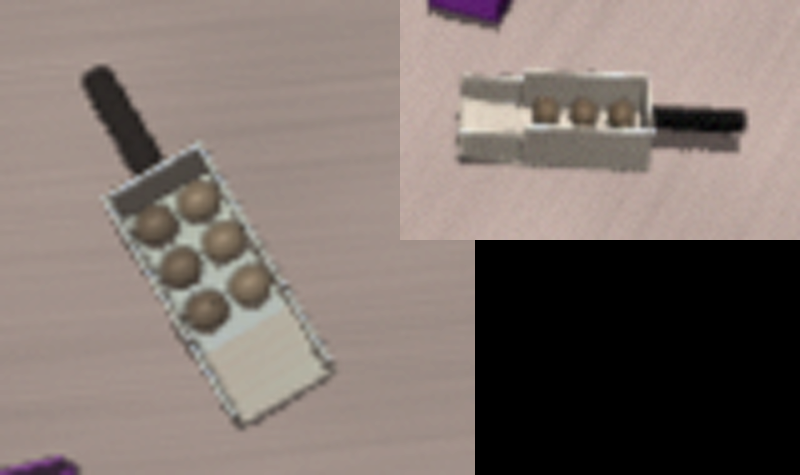

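The crop shows the bare metal scoop holding six pebbles, with its handle at upper left and its lip at lower right. Funnel rim radius is 68 mm in both views, as given. Next I'll fit the scoop pose.

```bash
cat >> h.py <<'E'
def ray(c,u,v,z):
    T=np.array(c['cam_to_world']); d=T[:3,:3]@np.array([(u-c['cx'])/c['fx'],-(v-c['cy'])/c['fy'],-1.]); o=T[:3,3]
    return o+d*(z-o[2])/d[2]
E
python3 - <<'E'
from h import *
c=camera('top');b=camera('scene')
k=[(108,198,36),(203,147,36),(332,370,30),(240,425,30),(98,75,18)]
P=np.array([ray(c,165+u/5-.4,125+v/5-.4,z) for u,v,z in k]);print(P.round(1))
back=(P[0]+P[1])/2; lip=(P[2]+P[3])/2
print('len',np.linalg.norm((back-lip)[:2]),'w',np.linalg.norm(P[0]-P[1]),np.linalg.norm(P[2]-P[3]))
x=(back-lip)[:2];x/=np.linalg.norm(x);print('yaw',np.arctan2(x[1],x[0]),'mid',back[:2]-40*x,lip[:2]+80*x)
for n,cc in(('top',c),('scene',b)):
    W=cloud(cc);m=((W[...,2]>9)&(W[...,2]<60)).astype(np.uint8)
    N,L=cv2.connectedComponents(m)
    l=np.bincount(L[(180,)[0]-6:190,200:215].ravel() if n=='top' else L[212:230,340:370].ravel())[1:].argmax()+1
    Q=W[L==l];
    Q=Q[(np.linalg.norm(Q[:,:2]-back[:2],axis=1)<140)]
    R=(Q[:,:2]-(back[:2]-40*x)); X=R@x; Y=R@np.array([-x[1],x[0]])
    print(n,len(Q),'X',np.percentile(X,[0,1,99,100]).round(1),'Y',np.percentile(Y[X<38],[0,1,3,50,97,99,100]).round(1),np.percentile(Q[:,2],[50,99]))
E
```

```text
[[591.6 229.1  36. ]
 [611.8 184.7  36. ]
 [503.3 133.9  30. ]
 [482.1 176.6  30. ]
 [658.8 234.9  18. ]]
len 120.66431525853227 w 48.76604587979416 47.636133397964244
yaw 0.44214857032461113 mid [565.57713504 189.79220988] [564.97670405 189.50796107]
top 870 X [-76.1 -75.4 100.1 102.7] Y [-25.7 -25.  -24.4   3.8  26.   26.6  27.3] [21.26268975 38.00004984]
scene 1056 X [-75.2 -74.3  98.5 103.9] Y [-28.2 -26.7 -26.    7.3  27.8  29.   30.8] [23.08494935 38.84455186]
```

```bash
cat >> h.py <<'E'
from scipy.spatial.transform import Rotation as Ro
def S(psi,th): return (Ro.from_euler('z',psi)*Ro.from_euler('y',-th)).as_matrix()
def tool(Sm,s): return np.column_stack([s*Sm[:,1],s*Sm[:,0],-Sm[:,2]])
MID=np.array([566.5,190.5,18.]);YAW=.442;F=np.array([533.,-204.5,205.])
H=5-18. # tcp height minus mid height in scoop z at grasp
def tcp_from_lip(lip,psi,th):
    Sm=S(psi,th); mid=lip-Sm@np.array([-80,0,-7.]); return mid+Sm@np.array([0,0,H]),mid
E
python3 - <<'E'
from h import *
for s in(-1,1):
  print(s,'grasp',[None if q is None else np.round(q,2) for q in [inverse_kinematics(MID+[0,0,h],tool(S(YAW,0),s)) for h in(H,100,290)]])
  for psi in np.arange(-1.6,1.61,.4):
    r=''
    for th in(0,.5,.8,1.0):
        d=np.array([np.cos(psi),np.sin(psi),0])
        lip=F+d*25+[0,0,14+(1-min(th/.5,1))*20]
        t,m=tcp_from_lip(lip,psi,th); q=inverse_kinematics(t,tool(S(psi,th),s))
        r+=' None ' if q is None else str(np.round(q,1))
    print(round(psi,1),r)
E
```

```text
-1 grasp [array([-0.26,  0.8 , -0.24,  1.8 ,  0.32,  0.58, -1.82]), array([-0.12,  0.65, -0.45,  1.75,  0.37,  0.82, -1.87]), array([ 0.06,  0.49, -0.72,  1.55,  0.33,  1.23, -1.84])]
-1.6 [ 0.1  0.5  0.4  1.6 -0.3  1.  -2.5][-0.6  0.8  1.2  1.8 -0.4  0.8 -2.5][ 0.8  0.8 -1.3  1.8  1.4  1.8  2.3][ 0.6  0.8 -1.1  1.9  1.4  1.8  2.2]
-1.2 [ 0.2  0.6  0.3  1.5 -0.2  1.  -2.2][-0.4  0.6  0.9  1.9 -0.1  0.5 -2.4][-0.8  0.8  1.2  2.1 -0.1  0.3 -2.5][ 0.1  0.4 -0.2  2.1  1.5  1.1  2.3]
-0.8 [ 0.2  0.6  0.2  1.5 -0.1  1.1 -1.9][-0.1  0.4  0.4  1.9  0.2  0.4 -2.3] None [-0.5  0.4  0.6  2.3  2.1  0.5  2. ]
-0.4 [ 0.2  0.6  0.1  1.5 -0.   1.1 -1.7][ 0.1  0.4  0.2  1.9  0.   0.4 -1.7][ 0.3  0.3 -0.   2.2  2.2  0.2  2.4][ 0.9  0.4 -0.9  2.3  2.4  0.6  2.3]
-0.0 [ 0.3  0.6 -0.   1.5  0.   1.1 -1.4][ 0.4  0.4 -0.2  1.9 -0.2  0.4 -1.1][ 0.6  0.3 -0.2  2.1  4.4  0.2  0.6][ 1.2  0.5 -1.1  2.2  3.   0.3  2.2]
0.4 [ 0.3  0.6 -0.1  1.5  0.1  1.1 -1.1][ 0.6  0.4 -0.4  1.9 -0.3  0.5 -0.6][ 1.   0.4 -0.7  2.  -1.   0.4  0.1][-0.2  0.8  1.2  2.2  4.4  1.5  0.8]
0.8 [ 0.3  0.5 -0.3  1.6  0.1  1.  -0.8][ 0.7  
[... 1228 characters left out ...]
9  0.5 -0.8  1.9  0.5  0.5  1.4][ 1.3  0.6 -1.3  2.1  1.6  0.3  0.4][ 1.4  0.6 -1.3  2.2  2.6  0.4 -0.5]
0.4 [ 0.7  0.7 -0.8  1.5  0.5  1.2  1.7][ 1.   0.5 -1.   1.8  0.3  0.6  2. ][ 1.4  0.8 -1.5  2.   0.9  0.4  1.6][-0.2  0.8  1.2  2.2  4.4  1.5 -2.4]
0.8 [ 0.9  0.8 -1.3  1.6  0.8  1.4  1.9][ 1.2  0.7 -1.3  1.8  0.4  0.8  2.2][ 0.2  0.5  0.4  1.9 -1.2  1.1 -2.5][ 0.7  0.5 -0.1  1.9 -1.3  1.  -2.4]
1.2 [ 0.9  0.8 -1.3  1.7  0.8  1.3  2.2][-0.1  0.6  0.7  1.8 -0.9  1.2 -2.5][ 0.3  0.6  0.3  1.8 -1.   1.3 -2.4][ 0.4  0.6  0.4  1.8 -1.1  1.5 -2.3]
1.6 [-0.6  0.6  0.9  1.9 -0.5  1.  -2.5][ 0.2  0.5  0.2  1.7 -0.6  1.2 -2.4][ 0.3  0.6  0.3  1.6 -0.8  1.5 -2.2][ 0.4  0.7  0.3  1.6 -0.9  1.7 -2.1]
```

```bash
python3 - <<'E'
from h import *
R=tool(S(YAW,0),-1)
movel(np.array(read_state()['eef_pos'])+[0,0,90])
movep(MID+[0,0,200],R)
movel(MID+[0,0,60])
s=read_state();print(s['time'],s['eef_pos'])
grab('scene','s1.png');grab('top','t1.png')
E
python3 -c "
import cv2
a=cv2.imread('pics/s1.png')[130:290,250:450];b=cv2.imread('pics/t1.png')[100:260,120:320]
cv2.imwrite('pics/c1.png',cv2.resize(cv2.hconcat([a,b]),None,fx=2,fy=2))"
```

```text
4.9417 [566.93891058 190.73061831  78.83132144]
```

View pics/c1.png

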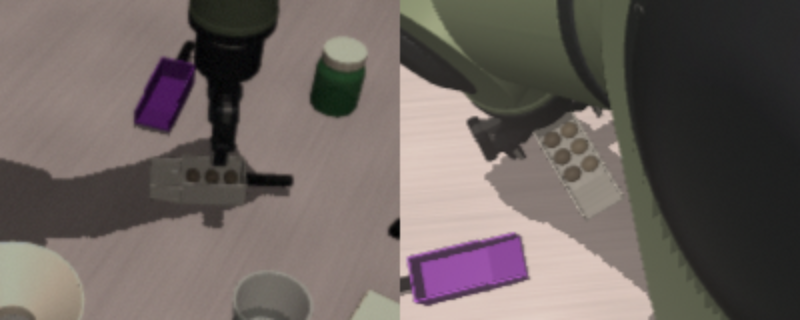

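The left crop (scene) shows the open fingers centred over the scoop body at about (220,160), with the scoop undisturbed. I'll go down and grip.

```bash
python3 - <<'E'
from h import *
g=movel(MID+[0,0,-13],max_speed=80,guard=8)
s=read_state();print(g,s['time'],s['eef_pos'],s['ft_force'])
clamp(); s=read_state();print(s['time'],s['eef_pos'],s['ft_force'],s['finger_gap'])
movel(np.array(s['eef_pos'])+[0,0,60],max_speed=60)
s=read_state();print(s['time'],s['eef_pos'],s['ft_force'],s['finger_gap'])
grab('scene','s2.png');grab('top','t2.png')
E
python3 -c "
import cv2
a=cv2.imread('pics/s2.png')[130:290,250:450];b=cv2.imread('pics/t2.png')[100:260,120:320]
cv2.imwrite('pics/c2.png',cv2.resize(cv2.hconcat([a,b]),None,fx=2,fy=2))"
```

```text
False 6.1083 [566.78549739 190.63098536   5.44802273] [-0.71512254  0.19461617 -0.56545241]
6.525 [566.7125307  190.58918767   5.5825286 ] [-1.45948218 -1.23419715  7.77944438] 51.15082167578192
7.6833 [566.52081078 190.46554955  65.1980313 ] [ 0.06960219  0.2269634  -2.08038994] 50.715519667643164
```

View pics/c2.png

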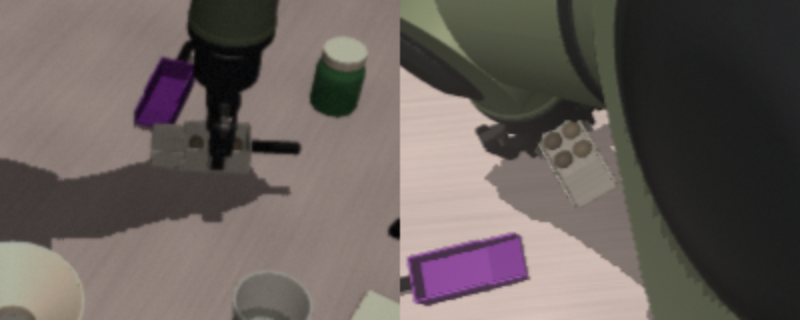

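Lifted level, with the load reading about 2.1 N (expected 216 g). Next I'll carry it to the funnel.

```bash
cat >> h.py <<'E'
PSI=1.4; D=np.array([np.cos(PSI),np.sin(PSI),0])
def pour(th,back=25):
    lip=F+D*back+[0,0,12+20*max(0,1-th/.35)]
    return tcp_from_lip(lip,PSI,th)[0], tool(S(PSI,th),-1)
E
python3 - <<'E'
from h import *
p=np.array(read_state()['eef_pos']); movel([p[0],p[1],270],max_speed=150)
t,R=pour(0); t2=t+D*60+[0,0,20]
movel(t2,R,max_speed=120)
movel(t,R,max_speed=100)
s=read_state();print(s['time'],s['eef_pos'],t,s['ft_force'],s['finger_gap'],np.round(s['qpos'],2))
for th in(.35,.6,.8,1.0):
    t,R=pour(th);q=inverse_kinematics(t,R);print(th,t,None if q is None else np.round(q,2))
grab('scene','s3.png');grab('top','t3.png')
E
python3 -c "
import cv2
a=cv2.imread('pics/s3.png')[150:400,150:400];b=cv2.imread('pics/t3.png')[60:310,250:500]
cv2.imwrite('pics/c3.png',cv2.resize(cv2.hconcat([a,b]),None,fx=1.6,fy=1.6))"
```

```text
12.175 [ 550.96541102 -100.58876255  231.1813457 ] [ 550.84655    -101.02777835  231.        ] [ 0.7400181   0.16695464 -2.72124586] 51.21255096410881 [ 0.74  0.58 -0.97  1.74  0.53  1.11 -0.56]
0.35 [ 550.37186643 -103.77993854  238.79558832] [ 1.01  0.68 -1.11  1.72  0.29  1.04 -0.29]
0.6 [ 549.04739749 -111.4590554   257.21938418] [ 1.14  0.78 -1.17  1.68  0.11  1.07 -0.1 ]
0.8 [ 547.45412027 -120.69669147  270.20824702] [ 1.22  0.86 -1.18  1.64 -0.02  1.11  0.03]
1.0 [ 545.45400423 -132.29313171  281.07586495] [ 1.28  0.98 -1.21  1.6  -0.12  1.17  0.12]
```

View pics/c3.png

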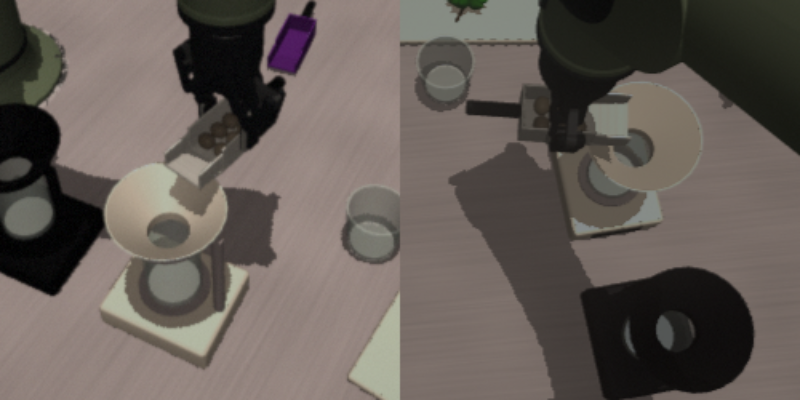

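The lip is over the near half of the funnel with all pebbles still in. I'll tip gradually.

```bash
python3 - <<'E'
from h import *
for th in(.35,.6,.8):
    movel(*pour(th),max_speed=50)
    s=read_state();print(th,s['time'],s['ft_force'].round(2) if hasattr(s['ft_force'],'round') else s['ft_force'])
wait(.5)
print(read_state()['ft_force'])
grab('scene','s4.png');grab('top','t4.png')
E
python3 -c "
import cv2
a=cv2.imread('pics/s4.png')[150:400,150:400];b=cv2.imread('pics/t4.png')[60:310,250:500]
cv2.imwrite('pics/c4.png',cv2.resize(cv2.hconcat([a,b]),None,fx=1.6,fy=1.6))"
```

```text
0.35 12.8167 [ 0.66  1.11 -1.58]
0.6 13.3667 [-0.04  1.67 -0.86]
0.8 13.8333 [ 0.63  1.   -1.01]
[-0.4748648  -0.05257472 -0.98345085]
```

View pics/c4.png

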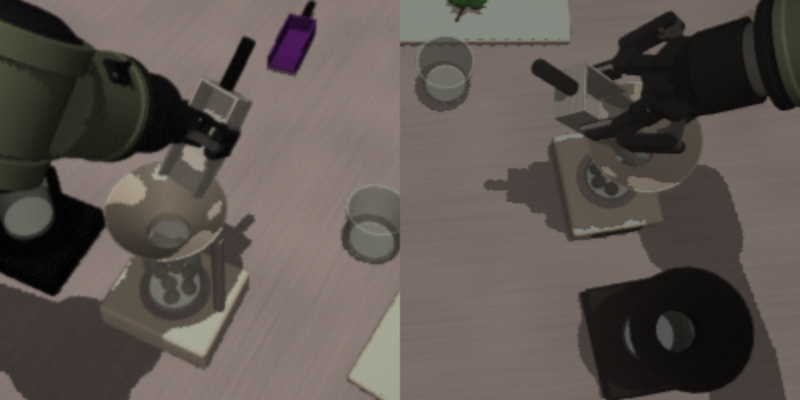

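The pebbles are visible in the jar at crop (178,285). I'll tip a bit more to empty the scoop fully, then check.

```bash
python3 - <<'E'
from h import *
movel(*pour(1.0),max_speed=50); wait(.8)
print(read_state()['ft_force'])
movel(*pour(.35),max_speed=80); 
t,R=pour(0); movel(t,R,max_speed=80); movel(t+D*120+[0,0,40],R)
s=read_state();print(s['time'],s['ft_force'],s['finger_gap'],s['eef_pos'])
grab('scene','s5.png');grab('top','t5.png')
E
python3 -c "
import cv2
a=cv2.imread('pics/s5.png');b=cv2.imread('pics/t5.png')
a1=cv2.resize(a[240:380,190:330],(400,400),interpolation=2);b1=cv2.resize(b[80:220,330:470],(400,400),interpolation=2)
cv2.imwrite('pics/c5.png',cv2.convertScaleAbs(cv2.hconcat([a1,b1]),alpha=1.5))
cv2.imwrite('pics/c5b.png',cv2.convertScaleAbs(cv2.resize(a[100:300,200:450],None,fx=3,fy=3),alpha=1.5))"
```

```text
[-0.19190344  0.37043405 -1.36822298]
18.0417 [-0.74249756 -0.3243651  -1.19019909] 51.40375750589275 [571.11170259  16.0999118  270.57057832]
```

View pics/c5.png

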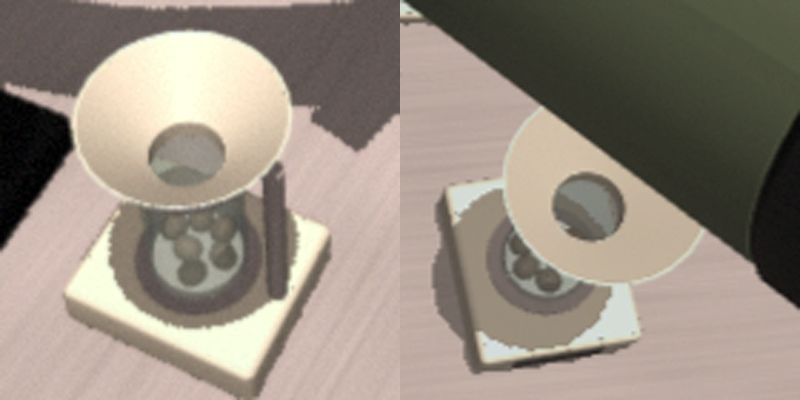

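View pics/c5b.png

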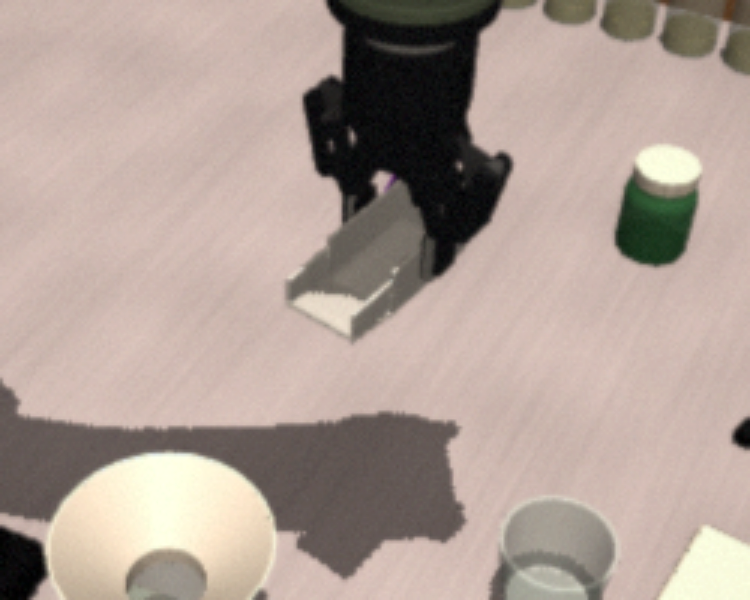

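In the scene view I count at least five pebbles in the jar (the top ones are partly hidden by the funnel), and none on the bench. The scoop floor looks empty. I'll put it back where it came from and re-check.

```bash
python3 - <<'E'
from h import *
R=tool(S(YAW,0),-1)
movel(MID+[0,0,220],R,max_speed=150)
movel(MID+[0,0,15],max_speed=120)
F0=np.mean([read_state()['ft_force'][2] for _ in range(5)])
g=movel(MID+[0,0,-14],max_speed=25,guard=4)
s=read_state();print(g,s['time'],s['eef_pos'],s['ft_force'],F0)
grab('scene','s6.png');grab('top','t6.png')
E
python3 -c "
import cv2
a=cv2.imread('pics/s6.png');b=cv2.imread('pics/t6.png')
a1=cv2.resize(a[170:270,310:410],(400,400),interpolation=2);b1=cv2.resize(b[130:230,160:260],(400,400),interpolation=2)
cv2.imwrite('pics/c6.png',cv2.convertScaleAbs(cv2.hconcat([a1,b1]),alpha=1.5))"
```

```text
True 22.3333 [566.36100499 190.48797517   5.59157545] [-2.49983943 -0.69974661  9.53157565] -0.4392328958184478
```

View pics/c6.png

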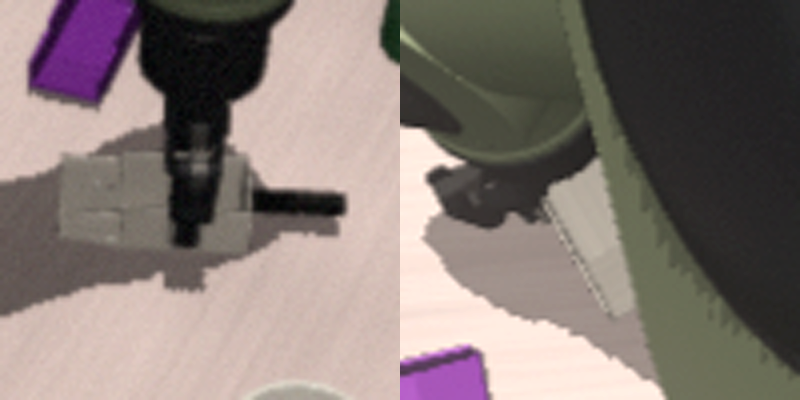

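The scoop touched down at the grasp height (TCP z 5.6, the same as at the grasp) and sits flat. I'll release and withdraw.

```bash
python3 - <<'E'
from h import *
open_gripper(); wait(.2)
movel(MID+[0,0,120],max_speed=80)
movel([470,190,330],max_speed=150)   # get out of the view
movep([430,430,330],read_state()['tool_rot']) if inverse_kinematics([430,430,330],read_state()['tool_rot']) is not None else print('no ik')
s=read_state();print(s['time'],s['eef_pos'],s['ft_force'])
for n in('scene','top'):
    c=grab(n,n[0]+'7.png');np.savez(n+'7.npz',W=cloud(c))
E
python3 -c "
import cv2
a=cv2.imread('pics/s7.png');b=cv2.imread('pics/t7.png')
f=lambda i:cv2.resize(i,(380,300),interpolation=2)
o=cv2.vconcat([cv2.hconcat([f(a[190:260,320:409]),f(b[125:215,165:279])]),cv2.hconcat([f(a[270:380,190:329]),f(b[110:220,340:479])])])
cv2.imwrite('pics/c7.png',cv2.convertScaleAbs(o,alpha=1.6))"
```

```text
27.425 [430.59126804 429.21719295 329.67868669] [ 0.80687836 -0.67441679 -0.76969481]
```

View pics/c7.png

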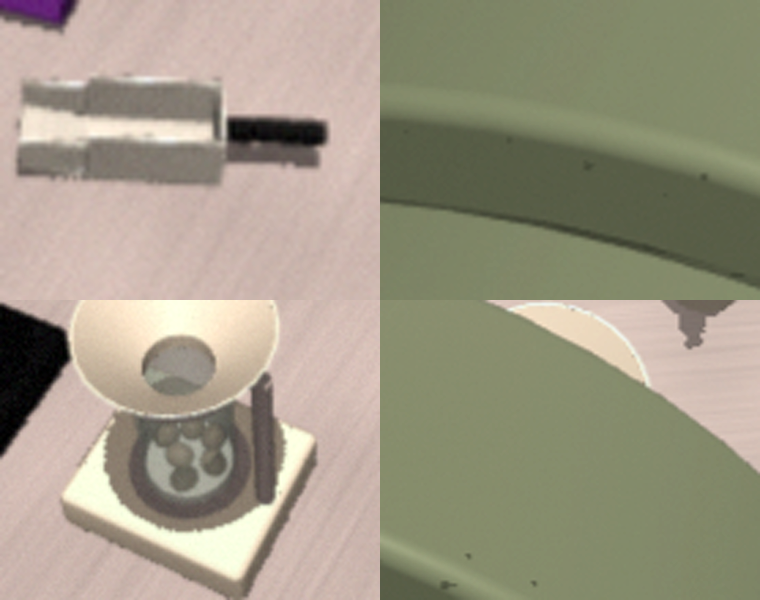

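View pics/s7.png

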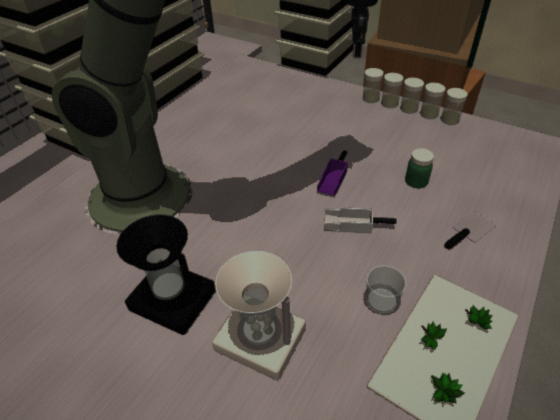

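```bash
python3 -c "
import cv2
a=cv2.imread('pics/s7.png')
cv2.imwrite('pics/c8.png',cv2.convertScaleAbs(cv2.resize(a[300:355,230:290],(650,596),interpolation=2),alpha=2))"
```

```text
(no output)
```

View pics/c8.png

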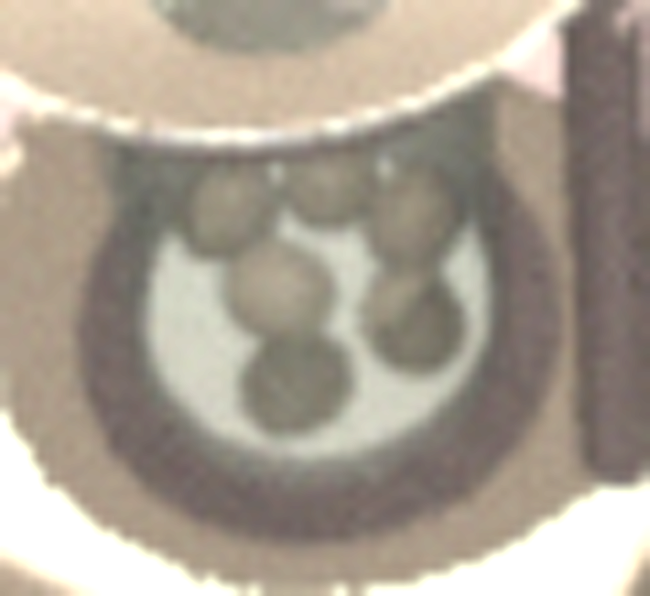

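The jar holds six pebbles, at crop (230,205), (325,185), (410,215), (275,290), (415,320) and (300,380). The scoop is empty, upright and released, so I'm handing in.

```bash
python3 -c "
from workcell import *
print(finish_job(), read_state()['time'])"
```

```text
the job is handed in; nothing more can be done
the job is handed in; nothing more can be done
```

I tipped the six pebbles from the metal scoop into the white funnel, set the empty scoop back where it started, let go and handed the job in. The clock read 27.4 s at the last check, against a limit of 67 s. I didn't move the purple scoop or the black funnel.

- **Pour:** I gripped the scoop at its balance point and held the lip over the near half of the funnel. I tipped it in steps to a commanded 1.0 rad (57°).
- **Pebbles:** The last scene picture shows all six in the jar, the scoop floor empty and none on the bench. I counted them by eye. I did not measure how far the balance had sunk.
- **Scoop weight:** The tool force dropped by about 1 N, more than the 0.65 N the pebbles should weigh. The sensor reading varied by about 0.5 N, so this only roughly agrees.
- **Scoop placement:** It touched down with the gripper 5.6 mm above the bench, the same height as at the grasp. In the picture it stands flat and upright, with the arm well away from it.
- **Not checked:** The arm hid the scoop and most of the funnel from the top camera at the end, so the final check rests on the scene camera alone.

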